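Close and bolt the guard lid of a bottle mixer

TASK

The bottles are loaded in the mixer: get it ready to run. Press its guard lid fully shut, push the bolt's knob along its slot until the bolt has gone all the way through the staple on the lid, then push the knob over towards the front of the mixer, down into the notch as far as it goes, so that the shaking cannot work the bolt back. Push with the fingertips only, gently: pinch nothing, do not raise the lid, leave the bottles in the mixer and the things round it where they are, and finish clear of everything.

Things in the scene. Friction and masses are not known exactly. Their poses are not given: they have to be found in the camera images.
- mixer: white bench-top bottle mixer, 190 deep (x) x 290 wide (y) x 125 high, fixed. Origin: centre of its underside; z up, -x to its front (control panel), +y to its left (bottle chamber with lid), -y to its right (closed drive housing; its flat top, the deck, is 125 above the bench and carries the bolt). The shut lid is level with the deck.
- lid (a joint): angle of the guard lid, rad: 0 = shut, 0.5 to 0.8 at the start. Hinge line along the mixer's x at y = +140, z = 125; free edge (shut) at y = -5 beside the deck; 186 wide in x. Stiff hinge: it stays where it is left, and 2 to 6 N pressed down close it. A steel staple 27 high stands on it at x = 0, y = +13 (mixer frame, shut).
- lid_press (a point): point on the top face of the lid's frame, near the front, to press on: 80 from the hinge line, 68 in front of the mixer's centre line (mixer frame, shut: x = -68, y = +60, z = 125). It moves with the lid.
- bolt (a joint): travel of the bolt, m, along the mixer's +y towards the lid: 0 to 0.010 at the start, 0.045 at the end stop (rod through the staple). About 2.5 N of friction; it stays where it is left. Only from 0.040 on can the handle turn into the notch (the corner is rounded). The rod's axis lies at mixer x = 0, 14 above the deck.
- bolt_handle (a joint): angle of the bolt's handle about the rod in rad: 0 = upright in the long slot, growing as it is pushed over to the mixer's front (-x); 1.3 = lying in the notch at its stop. About 1 N at the knob turns it; it stays where it is left. While it lies in the notch the bolt cannot slide.
- bolt_knob (a point): centre of the black ball knob, 22 in diameter, on the 7 thick stem of the handle, 44 from the rod's axis: 58 above the deck (183 above the bench) when upright; at x = 0 and mixer y = -78 when the bolt travel is 0. Turned into the notch it lies 42 in front of the rod's axis and 26 above the deck.
- load_1: amber bottle, 45 x 99 high, standing in the mixer's chamber (front place); origin at the centre of its underside, 20 above the bench
- load_2: the same, middle place
- load_3: the same, back place
- spare_bottle: amber bottle with black cap, 48 x 114 high, standing on the bench to the right of the mixer; origin at the centre of its underside. Bystander.
- wash_bottle: white squeeze bottle with red cap, 68 x 150 high, on the bench to the left of the mixer; origin at the centre of its underside. Bystander.
- small_beaker: empty glass beaker, 78 x 94 high, on the bench to the left of the mixer; origin at the centre of its underside. Bystander.
- slot_corner (a point): corner of the L-shaped slot, on top of the bolt's steel housing (26 wide in x, y = -97 to -12, top 27 above the deck): here (mixer x = 0, y = -33, z = 151) the long slot along y ends and the notch opens to the front (-x). The handle's stem stands here when the bolt is at its end stop. Fixed to the mixer.

How it is judged:
On the way, in this order (a step that is already met when the one before it is completed fails the run):
1. the lid is pressed shut, with the bolt still drawn back (value of joint lid below 0.03 rad and value of joint bolt below 0.03 m), for 0.1 s.
2. the bolt is pushed through the staple to the corner of the slot, its handle still upright (value of joint lid below 0.03 rad and value of joint bolt above 0.037 m and value of joint bolt_handle below 0.5 rad), for 0.1 s.
3. the handle is turned down into the notch (value of joint bolt above 0.0385 m and value of joint bolt_handle above 1.15 rad), for 0.1 s.
At the end, for the whole second after the job is handed in: The lid is shut (under 0.03 rad), the bolt is shot through the staple (over 38.5 of its 45 mm) and its handle lies in the notch (over 1.15 of 1.3 rad) (all of step 3 and value of joint lid below 0.03 rad); the robot touches nothing.
It fails at once if the lid is raised beyond its starting range (over 0.9 rad) (value of joint lid above 0.9 rad).
It fails at once if the bolt is pinched or forced (over 35 N between fingers and bolt) (contact force between the fingers and bolt above 35 N).
It fails at once if the lid is forced (over 60 N) (contact force between the fingers and lid above 60 N).
It fails at once if a bottle is lifted in the mixer (height (world z) of any of load_1, load_2, load_3 above 0.035 m).
It fails at once if a bystander is moved or lifted by more than 15 mm (distance of any of spare_bottle, wash_bottle, small_beaker from where it was at the start of the episode above 0.015 m).
It also fails if it takes over 48 s, if anything falls off the work surface, if the arm or the gripper's body presses on something with over 40 N, if the wrist force passes 120 N, or if a joint passes its speed limit or range.

ROBOT

A 7-joint arm with a two-finger parallel gripper is mounted at the origin on a cart in front of the work surface, level with it; the furniture and walls round the work are solid. World frame = base frame: x ahead of the robot, y to its left, z up, the work surface at z = 0. Lengths are in m, angles in rad, forces in N, time in s.
With the tool pointing down it reaches from about 0.4 to 0.875 m from the base axis. Payload 19.3 kg.
Tool frame: the origin (TCP) lies midway between the tips of the shut fingers; the grasp point (between the pads) lies bot.tcp_to_grasp behind it (bot.tcp_to_grasp is the distance from the TCP to the grasp point, in m); z points along the fingers, y is the line along which they close (so a half turn about z gives the same grasp; the last joint's range is limited). The gripper opens to 85 mm and grips with 20 to 120 N. Pads are 22 mm wide; open, the fingers measure 114 mm over their backs; the gripper's body (76 mm by 85 mm) begins 54 mm behind the grasp point. The pads swing forward as they close: fully open they stand 13 mm farther back than shut.
Start: joints at [-1.237, 0.521, -0.036, 1.599, 0.021, 1.021, -0.113], TCP at [0.246, 0.575, 0.231] pointing down, gripper open.
Joint ranges: [-2.91, 2.91], [-0.3, 2.13], [-1.5, 1.42], [0.17, 2.43], [-1.26, 4.41], [0.16, 1.93], [-2.52, 2.52]. Speed limits (rad/s): [1.89, 1.89, 2.39, 2.39, 3.01, 3.01, 3.01].

INTERFACE

Orientations are given as [roll, pitch, yaw] about the fixed x, y, z axes, in that order (R = Rz(yaw) Ry(pitch) Rx(roll)).
In Python, from workcell import observe, imaging, bot gives the robot as it stands.
- The arm moves only by the tool send_rows, never from a script. Its argument "plan" is text: rows parted by semicolons, each of 7 numbers parted by spaces: the shift along the tool's x, y, z in m, then the turn, a rotation vector about the tool's x, y, z in degrees, then the finger opening in m, from 0 to 0.0854. In form: dx dy dz rx ry rz claw; .... A call has 1 to 10 rows; each row is the pose to reach, as a shift and turn from the pose commanded when the call began, along the tool's axes at that moment; what a row does not reach only later rows make up. A row lasts 1/12 s, in which the tool goes at most 41.7 mm and 7.16 degrees, less where a joint would pass 70% of its speed; a pose out of reach is approached as far as the arm can. A call with a gripper value outside its range is refused whole. The fingers move at their own pace and stop on an object; "grip_force" is the grip in N (left out, the last holds). Time passes only in rows, so rows that repeat a pose let the fingers close. It gives the time, the measured TCP pose, the force, the opening and the grip force at its end, in the units of the state.
- observe(): the state, without advancing time (a new reading comes with each control period).
- imaging.grab_frame(name): name is "scene" or "side" or "wrist"; returns a dict with "color" (400x640x3 uint8, red, green, blue), "fx", "fy", "cx", "cy" (pixels), "eye" and "orientation" of the camera in the world; the wrist camera has in their place "tool_from_camera" (4x4, takes a point from camera to tool coordinates, whose origin is the TCP and whose axes are the flange's). Camera axes: x right, y down, z forward; pixel columns grow to the right and rows downward; lengths in m; the calibration is good to about 2 mm. A picture is of the moment at which its call begins: read the wrist's pose just before it. There is no depth.
- bot.job_done(): hands the job in; it is judged then, once.
The state is a dict: "clock": time; "qpos": joint angles; "qd": joint speeds; "joint_efforts": joint torques, N m; "position": TCP position; "tool_rot": TCP orientation; "force": force on the tool from outside, world axes, zero at the start; "moment": the same for the moment, N m; "grip_width": finger opening in m; "finger_force": force on a finger pad.
Only numpy, scipy, OpenCV 4.12 (cv2) and the standard library are available. Lean on these libraries where they do the work, as an engineer would, in place of code of your own. Each camera call takes 0.05 s, during which the arm holds its last target. There are 200 camera calls.

## Working session

There is one attempt and no reset: what is moved stays moved. The work goes in short steps, Python scripts to look and compute and a tool call to move; the robot and the scene stay as the last step left them, time stands still between calls to the robot, and variables do not carry over. Pictures are saved under pics/ and viewed, at most 10 in all, crops included, and the job is handed in when it is done.

Besides the shell and the picture viewer there is one more tool, called after "Emit:" as name(argument=value, ...) on one line, values as JSON. send_rows: Moves the arm, as the interface text tells. Its arguments: {"type":"object","properties":{"plan":{"type":"string"},"grip_force":{"type":"number"}},"required":["plan"]}

```bash
mkdir -p pics; ls
cat > h.py <<'E'
import numpy as np, cv2
from workcell import observe, imaging, bot
E
python3 - <<'E'
from h import *
s=observe(); print({k:np.round(v,3) if not isinstance(v,dict) else v for k,v in s.items()}, bot.tcp_to_grasp)
for n in("scene","side"):
    f=imaging.grab_frame(n); cv2.imwrite(f"pics/{n}0.png",f["color"][:,:,::-1])
    print(n,{k:np.round(v,3) for k,v in f.items() if k!="color"})
E
```

```text
pics
{'clock': np.float64(0.0), 'qpos': array([-1.237,  0.522, -0.036,  1.6  ,  0.021,  1.021, -0.113]), 'qd': array([-0.   , -0.001, -0.   ,  0.   , -0.002, -0.001, -0.   ]), 'joint_efforts': array([-1.0000e-03, -9.2712e+01,  1.9790e+00, -3.6992e+01,  1.8000e-02,
        8.0000e-03,  0.0000e+00]), 'position': array([0.245, 0.574, 0.231]), 'tool_rot': array([-3.14 ,  0.   ,  2.738]), 'force': array([-0.096, -0.112,  0.206]), 'moment': array([-0.044, -0.036, -0.006]), 'finger_force': np.float64(0.0), 'grip_width': np.float64(0.085)} 0.0187
scene {'fx': np.float64(483.867), 'fy': np.float64(483.867), 'cx': np.float64(316.469), 'cy': np.float64(204.32), 'eye': array([-0.137, -0.531,  1.064]), 'orientation': array([-2.398, -0.015, -0.854])}
side {'fx': np.float64(372.197), 'fy': np.float64(372.197), 'cx': np.float64(314.408), 'cy': np.float64(197.706), 'eye': array([ 0.646, -0.542,  1.066]), 'orientation': array([-2.604, -0.008,  0.177])}
```

View pics/scene0.png

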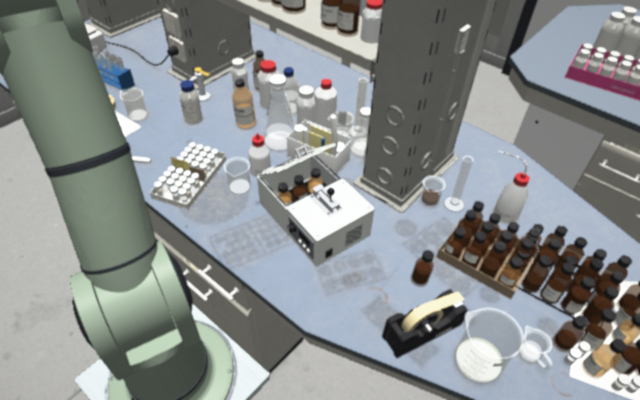

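View pics/side0.png

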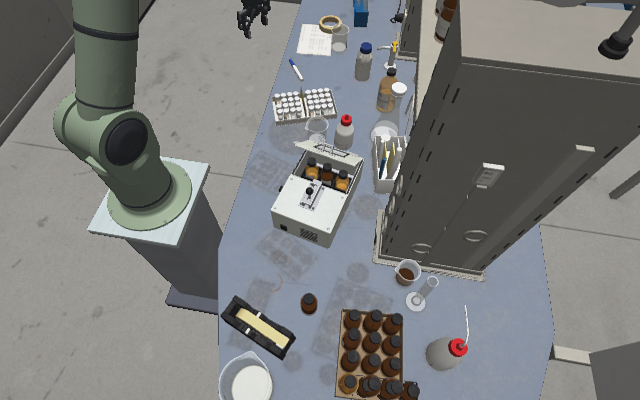

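Run:
```python
from h import *
a=cv2.imread("pics/scene0.png")[135:265,250:380]; b=cv2.imread("pics/side0.png")[130:260,262:392]
o=np.hstack([cv2.resize(x,(400,400),interpolation=cv2.INTER_CUBIC) for x in(a,b)])
cv2.imwrite("pics/crop0.png",o)
```

```text
(no output)
```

View pics/crop0.png

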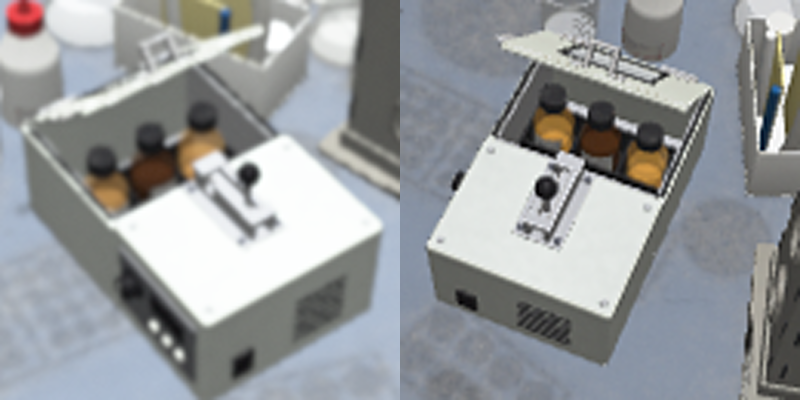

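```bash
cat >> h.py <<'E'
from scipy.spatial.transform import Rotation as Rn
def cam(f): return np.array(f["eye"]),Rn.from_euler("xyz",f["orientation"]).as_matrix(),np.array([f["fx"],f["fy"],f["cx"],f["cy"]])
def ray(f,p):
    e,R,k=cam(f); d=R@np.array([(p[0]-k[2])/k[0],(p[1]-k[3])/k[1],1]); return e,d/np.linalg.norm(d)
def plane(f,p,z):
    e,d=ray(f,p); return e+d*(z-e[2])/d[2]
def proj(f,P):
    e,R,k=cam(f); c=(np.atleast_2d(P)-e)@R; return c[:,:2]/c[:,2:]*k[:2]+k[2:]
def tri(rs):
    A=sum(np.eye(3)-np.outer(d,d) for e,d in rs); b=sum((np.eye(3)-np.outer(d,d))@e for e,d in rs); return np.linalg.solve(A,b)
E
python3 - <<'E'
from h import *
C={"scene":([(115,222),(283,135),(381,225),(206,325)],(249,174),(250,135)),"side":([(90,138),(257,198),(207,315),(28,240)],(145,187),(262,130))}
M=np.array([[-95,-5],[95,-5],[95,-145],[-95,-145]])/1000
F={};W=[];rs=[]
for n,(c,k,o) in C.items():
    f=F[n]=imaging.grab_frame(n); t=lambda p:np.array(p)/(400/130)+np.array(o)-0.5*0
    w=np.array([plane(f,t(p),.125)[:2] for p in c]); W.append(w); rs.append(ray(f,t(k)))
    print(n,w.round(3).tolist(), np.linalg.norm(np.roll(w,-1,0)-w,axis=1).round(3))
    a,b=M-M.mean(0),w-w.mean(0); yaw=np.arctan2((a[:,0]*b[:,1]-a[:,1]*b[:,0]).sum(),(a*b).sum())
    R=np.array([[np.cos(yaw),-np.sin(yaw)],[np.sin(yaw),np.cos(yaw)]]); org=w.mean(0)-R@M.mean(0)
    print("org",org.round(4),"yaw",np.degrees(yaw).round(2),"res",np.abs(b-a@R.T).max().round(4))
    k=R.T@(plane(f,t(k),.183)[:2]-org); print("knob mixer",k.round(4))
print("knob tri",tri(rs).round(4))
# lid angle: predicted pixels of lid free edge ends
E
```

```text
scene [[0.465, 0.078], [0.644, 0.038], [0.614, -0.094], [0.433, -0.054]] [0.183 0.135 0.186 0.135]
org [0.5556 0.0651] yaw -12.79 res 0.0037
knob mixer [ 0.0012 -0.0721]
side [[0.472, 0.079], [0.644, 0.04], [0.616, -0.092], [0.438, -0.045]] [0.177 0.134 0.184 0.128]
org [0.5602 0.0684] yaw -13.65 res 0.0073
knob mixer [-0.0003 -0.0734]
knob tri [ 0.5425 -0.0033  0.1815]
```

```bash
cat >> h.py <<'E'
ORG=np.array([.557,.067,0]); YAW=np.radians(-13.2)
RM=Rn.from_euler("z",YAW).as_matrix(); RT=Rn.from_euler("xyz",[np.pi,0,YAW+np.pi])
def delta(*pts):
    s=observe(); R=Rn.from_euler("xyz",s["tool_rot"]); p=np.array(s["position"])
    print("clock",round(float(s["clock"]),2),"tcp in mixer",(RM.T@(p-ORG)).round(4),"F",np.round(s["force"],1))
    for m in pts:
        d=R.as_matrix().T@(ORG+RM@np.array(m)-p)
        print(m,d.round(4),np.degrees((R.inv()*RT).as_rotvec()).round(2))
E
python3 -c "
from h import *
delta((-.068,.06,.30))
for n in('scene','side'):
    f=imaging.grab_frame(n)
    for th in(.5,.6,.7,.8): print(n,th,proj(f,[ORG+RM@np.array([x,.14-.145*np.cos(th),.125+.145*np.sin(th)]) for x in(-.093,.093)]).round(1).tolist())
"
```

```text
clock 0.2 tcp in mixer [-0.4192  0.423   0.231 ] F [-1. -1.  0.]
(-0.068, 0.06, 0.3) [-0.4085 -0.297  -0.0688] [-0.04 -0.   -9.94]
scene 0.5 [[281.0, 183.4], [339.1, 155.5]]
scene 0.6 [[279.2, 178.2], [337.6, 150.5]]
scene 0.7 [[277.1, 172.9], [335.8, 145.5]]
scene 0.8 [[274.8, 167.6], [333.7, 140.5]]
side 0.5 [[291.0, 155.3], [350.6, 176.5]]
side 0.6 [[291.9, 150.7], [352.0, 171.9]]
side 0.7 [[293.0, 146.1], [353.4, 167.2]]
side 0.8 [[294.3, 141.3], [355.0, 162.3]]
```

Emit:
send_rows(plan="0 0 -0.07 0 0 0 0; -0.03 -0.02 -0.07 0 0 0 0; -0.06 -0.045 -0.07 0 0 -2 0; -0.09 -0.066 -0.07 0 0 -4 0; -0.12 -0.088 -0.07 0 0 -6 0; -0.15 -0.11 -0.07 0 0 -8 0; -0.18 -0.13 -0.07 0 0 -10 0; -0.21 -0.155 -0.07 0 0 -10 0; -0.24 -0.175 -0.07 0 0 -10 0; -0.24 -0.175 -0.07 0 0 -10 0")

```text
clock: 1.13
position: [0.4012, 0.3133, 0.3017]
tool_rot: [-3.14, 0.002, 2.905]
force: [0.2, -0.3, 0.2]
grip_width: 0.0
finger_force: 0.0
```

```bash
python3 -c "
from h import *
delta((-.068,.06,.30))"
```

```text
clock 1.13 tcp in mixer [-0.2079  0.2042  0.3017] F [ 0.2 -0.3  0.2]
(-0.068, 0.06, 0.3) [-0.1409 -0.1433  0.0021] [-0.07  0.11 -0.38]
```

Approach above the press point, then descend slowly.

Emit:
send_rows(plan="-0.024 -0.024 0 0 0 0 0; -0.048 -0.048 0 0 0 0 0; -0.072 -0.072 0 0 0 0 0; -0.096 -0.096 0 0 0 0 0; -0.12 -0.12 0 0 0 0 0; -0.141 -0.143 0.002 0 0 0 0; -0.141 -0.143 0.03 0 0 0 0; -0.141 -0.143 0.06 0 0 0 0; -0.141 -0.143 0.075 0 0 0 0; -0.141 -0.143 0.085 0 0 0 0")

```text
clock: 1.97
position: [0.5017, 0.1479, 0.2145]
tool_rot: [-3.14, -0.002, 2.912]
force: [0.5, 0.7, 0.3]
grip_width: 0.0005
finger_force: 0.0
```

```bash
python3 -c "
from h import *
delta((-.068,.06,.127))
a,b=[imaging.grab_frame(n)['color'][:,:,::-1] for n in('scene','side')]
cv2.imwrite('pics/c1.png',np.hstack([cv2.resize(x,(400,400),interpolation=cv2.INTER_CUBIC) for x in(a[100:260,240:400],b[110:270,250:410])]))"
```

```text
clock 1.97 tcp in mixer [-0.0723  0.0661  0.2145] F [0.5 0.7 0.3]
(-0.068, 0.06, 0.127) [-0.0045 -0.006   0.0875] [-0.07 -0.1   0.05]
```

View pics/c1.png

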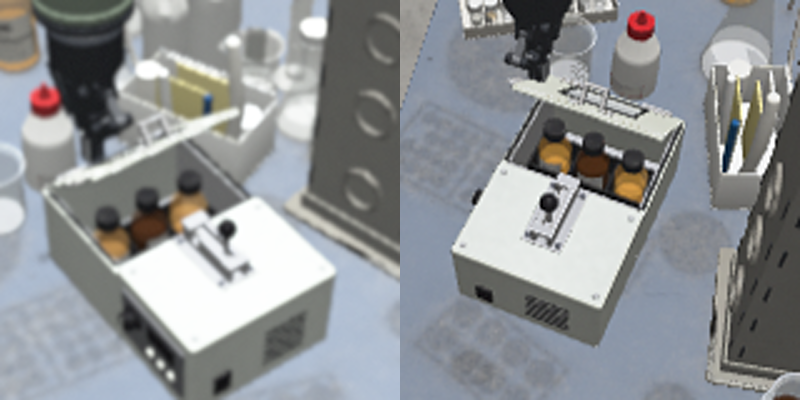

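The tip (crop left 95,150; right 540,70) hangs over the front part of the raised lid. I'll keep pressing down.

Emit:
send_rows(plan="-0.002 -0.003 0.01 0 0 0 0; -0.002 -0.003 0.02 0 0 0 0; -0.002 -0.003 0.03 0 0 0 0; -0.002 -0.003 0.038 0 0 0 0; -0.002 -0.003 0.046 0 0 0 0; -0.002 -0.003 0.054 0 0 0 0; -0.002 -0.003 0.06 0 0 0 0")

```text
clock: 2.65
position: [0.5034, 0.1447, 0.1553]
tool_rot: [-3.141, -0.0, 2.912]
force: [-0.6, -0.6, 3.0]
grip_width: -0.0
finger_force: 1.4
```

```bash
python3 -c "
from h import *
delta((-.068,.06,.125))"
```

```text
clock 2.65 tcp in mixer [-0.0699  0.0634  0.1553] F [-0.6 -0.6  3. ]
(-0.068, 0.06, 0.125) [-0.0019 -0.0034  0.0303] [-0.03 -0.03  0.06]
```

Contact at about 3 N and the lid is moving.

Emit:
send_rows(plan="0 0 0.007 0 0 0 0; 0 0 0.014 0 0 0 0; 0 0 0.02 0 0 0 0; 0 0 0.024 0 0 0 0; 0 0 0.027 0 0 0 0; 0 0 0.029 0 0 0 0; 0 0 0.03 0 0 0 0; 0 0 0.03 0 0 0 0")

```text
clock: 3.32
position: [0.5035, 0.1449, 0.1262]
tool_rot: [3.142, -0.0, 2.912]
force: [-0.5, 0.8, 0.1]
grip_width: 0.0001
finger_force: 0.0
```

Emit:
send_rows(plan="0 0 0.001 0 0 0 0; 0 0 0.002 0 0 0 0; 0 0 0.003 0 0 0 0; 0 0 0.003 0 0 0 0")

```text
clock: 3.65
position: [0.5038, 0.145, 0.1248]
tool_rot: [3.141, 0.001, 2.912]
force: [-9.9, -2.6, 32.3]
grip_width: 0.0
finger_force: 15.9
```

Emit:
send_rows(plan="0 0 -0.01 0 0 0 0; 0 0 -0.03 0 0 0 0; 0 0 -0.06 0 0 0 0; 0 0 -0.09 0 0 0 0; 0 0 -0.105 0 0 0 0; 0 0 -0.105 0 0 0 0")

```text
clock: 4.15
position: [0.505, 0.1454, 0.2317]
tool_rot: [3.138, 0.004, 2.912]
force: [0.3, 0.3, 0.0]
grip_width: 0.0003
finger_force: 0.0
```

```bash
python3 -c "
from h import *
delta((0,-.113,.23),(0,-.113,.166))
F=[imaging.grab_frame(n) for n in('scene','side')]
a,b=[f['color'][:,:,::-1] for f in F]
cv2.imwrite('pics/c2.png',np.hstack([cv2.resize(x,(400,400),interpolation=cv2.INTER_CUBIC) for x in(a[150:250,270:370],b[150:250,270:370])]))"
```

```text
clock 4.15 tcp in mixer [-0.0685  0.0645  0.2317] F [0.3 0.3 0. ]
(0, -0.113, 0.23) [-0.0683 -0.1775  0.0014] [0.19 0.25 0.06]
(0, -0.113, 0.166) [-0.068  -0.1778  0.0654] [0.19 0.25 0.06]
```

View pics/c2.png

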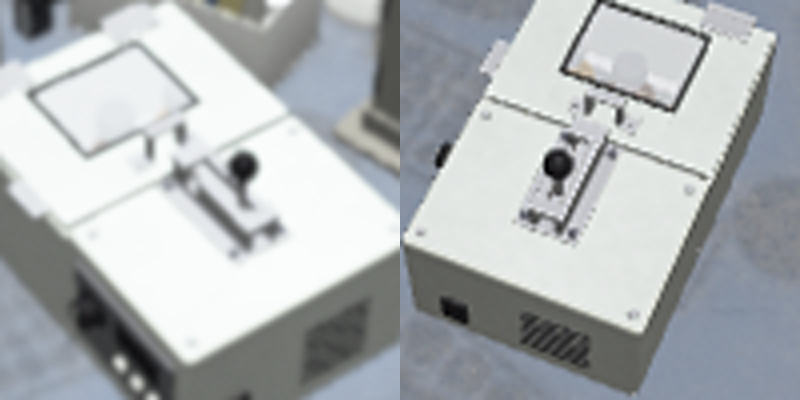

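The lid lies shut and level; the knob is upright at (331,191) in scene and (309,191) in side. Next I go behind the knob.

Emit:
send_rows(plan="-0.012 -0.03 0 0 0 0 0; -0.024 -0.06 0 0 0 0 0; -0.036 -0.09 0 0 0 0 0; -0.048 -0.12 0 0 0 0 0; -0.06 -0.15 0 0 0 0 0; -0.069 -0.178 0 0 0 0 0; -0.069 -0.178 0 0 0 0 0; -0.069 -0.178 0.02 0 0 0 0; -0.069 -0.178 0.045 0 0 0 0; -0.069 -0.178 0.064 0 0 0 0")

```text
clock: 5.08
position: [0.5295, -0.0442, 0.162]
tool_rot: [-3.141, -0.002, 2.912]
force: [-0.2, 0.7, 0.2]
grip_width: -0.0001
finger_force: 0.0
```

```bash
python3 -c "
from h import *
delta((0.001,-.0985,.166),(0.001,-.0585,.166))
F=[imaging.grab_frame(n) for n in('scene','side')]
a,b=[f['color'][:,:,::-1] for f in F]
cv2.imwrite('pics/c3.png',np.hstack([cv2.resize(x,(400,400),interpolation=cv2.INTER_CUBIC) for x in(a[130:250,270:390],b[130:250,250:370])]))"
```

```text
clock 5.08 tcp in mixer [-0.0014 -0.1146  0.162 ] F [-0.2  0.7  0.2]
(0.001, -0.0985, 0.166) [-0.0024  0.0161 -0.0041] [-0.02 -0.1   0.05]
(0.001, -0.0585, 0.166) [-0.0025  0.0561 -0.0041] [-0.02 -0.1   0.05]
```

View pics/c3.png

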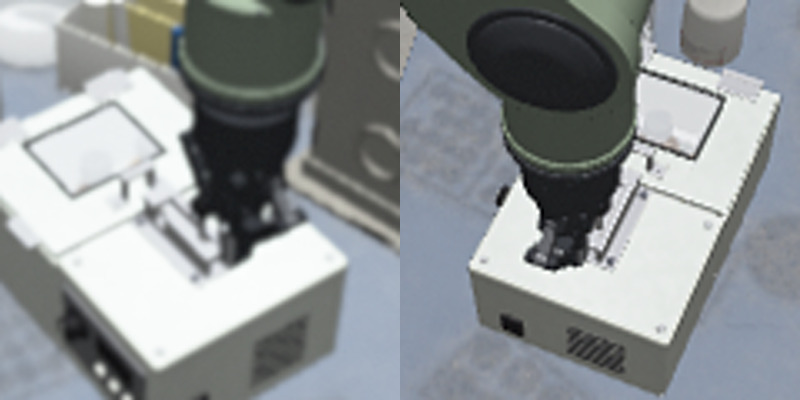

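The fingertips stand behind the knob on its right side, as intended. Pushing.

Emit:
send_rows(plan="-0.002 0 -0.003 0 0 0 0; -0.002 0.006 -0.003 0 0 0 0; -0.002 0.012 -0.003 0 0 0 0; -0.002 0.018 -0.003 0 0 0 0; -0.002 0.024 -0.003 0 0 0 0; -0.002 0.030 -0.003 0 0 0 0; -0.002 0.036 -0.003 0 0 0 0; -0.002 0.042 -0.003 0 0 0 0; -0.002 0.046 -0.003 0 0 0 0; -0.002 0.049 -0.003 0 0 0 0")

```text
clock: 6.02
position: [0.5436, 0.0037, 0.1673]
tool_rot: [3.142, 0.0, 2.913]
force: [0.2, -3.2, 1.6]
grip_width: -0.0002
finger_force: 1.4
```

Emit:
send_rows(plan="0 0.002 0 0 0 0 0; 0 0.004 0 0 0 0 0; 0 0.005 0 0 0 0 0; 0 0.006 0 0 0 0 0; 0 0.006 0 0 0 0 0")

```text
clock: 6.43
position: [0.5447, 0.0089, 0.1673]
tool_rot: [3.142, -0.0, 2.912]
force: [-0.3, -2.3, 1.1]
grip_width: 0.0001
finger_force: 1.0
```

Emit:
send_rows(plan="0 0.001 0 0 0 0 0; 0 0.002 0 0 0 0 0; 0 0.003 0 0 0 0 0; 0 0.003 0 0 0 0 0")

```text
clock: 6.77
position: [0.5455, 0.012, 0.1673]
tool_rot: [3.142, -0.0, 2.912]
force: [-0.4, -3.0, 1.4]
grip_width: -0.0001
finger_force: 1.1
```

Emit:
send_rows(plan="0 0.001 0 0 0 0 0; 0 0.002 0 0 0 0 0; 0 0.002 0 0 0 0 0")

```text
clock: 7.02
position: [0.5459, 0.0136, 0.1673]
tool_rot: [-3.141, -0.0, 2.912]
force: [-1.5, -4.1, 1.7]
grip_width: -0.0002
finger_force: 2.2
```

Emit:
send_rows(plan="0 0.001 0 0 0 0 0; 0 0.0015 0 0 0 0 0; 0 0.0015 0 0 0 0 0")

```text
clock: 7.27
position: [0.546, 0.0141, 0.1673]
tool_rot: [-3.14, -0.0, 2.911]
force: [-1.7, -9.7, 5.5]
grip_width: 0.0004
finger_force: 4.7
```

End stop reached (force rises, no motion). Back off, up, and look.

Emit:
send_rows(plan="0 -0.005 0 0 0 0 0; 0 -0.015 0 0 0 0 0; 0 -0.025 0 0 0 0 0; 0 -0.025 -0.03 0 0 0 0; 0 -0.025 -0.065 0 0 0 0; -0.03 -0.025 -0.065 0 0 0 0; -0.06 -0.025 -0.065 0 0 0 0; -0.06 -0.025 -0.065 0 0 0 0")

```text
clock: 7.93
position: [0.6025, -0.0245, 0.2327]
tool_rot: [3.141, 0.003, 2.911]
force: [-0.7, 1.2, -0.8]
grip_width: -0.0003
finger_force: 0.0
```

```bash
python3 -c "
from h import *
delta((0.045,-.033,.235),(0.045,-.033,.174))
F=[imaging.grab_frame(n) for n in('scene','side')]
a,b=[f['color'][:,:,::-1] for f in F]
print([proj(f,ORG+RM@np.array([0,-.033,.183])).round(1) for f in F])
cv2.imwrite('pics/c4.png',np.hstack([cv2.resize(x,(400,400),interpolation=cv2.INTER_CUBIC) for x in(a[130:230,270:370],b[130:230,260:360])]))"
```

```text
clock 7.93 tcp in mixer [ 0.0652 -0.0787  0.2327] F [-0.7  1.2 -0.8]
(0.045, -0.033, 0.235) [ 0.0202  0.0457 -0.0024] [0.02 0.17 0.01]
(0.045, -0.033, 0.174) [0.0204 0.0457 0.0586] [0.02 0.17 0.01]
[array([[321.1, 182.3]]), array([[313.9, 180.1]])]
```

View pics/c4.png

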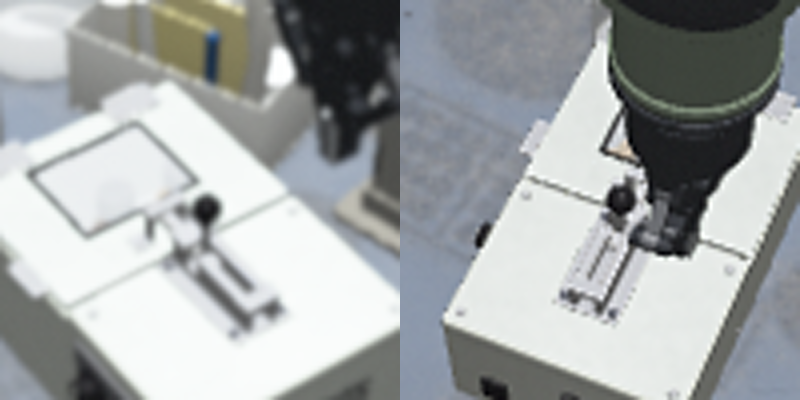

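The knob is at the corner: (321.8,182) scene and (315,179) side, within 1 px of the predicted end stop. Now I descend on its back side.

Emit:
send_rows(plan="0.01 0.023 0 0 0 0 0; 0.02 0.046 0 0 0 0 0; 0.02 0.046 0 0 0 0 0; 0.02 0.046 0.02 0 0 0 0; 0.02 0.046 0.04 0 0 0 0; 0.02 0.046 0.058 0 0 0 0; 0.02 0.046 0.059 0 0 0 0; 0.028 0.046 0.059 0 0 0 0; 0.034 0.046 0.059 0 0 0 0; 0.040 0.046 0.059 0 0 0 0")

```text
clock: 8.87
position: [0.57, 0.0312, 0.1745]
tool_rot: [3.141, 0.001, 2.912]
force: [1.0, -0.6, 1.0]
grip_width: 0.0004
finger_force: 0.6
```

Emit:
send_rows(plan="0.004 0 0 0 0 0 0; 0.008 0 0 0 0 0 0; 0.012 0 0 0 0 0 0; 0.016 0 0 0 0 0 0; 0.02 0 0 0 0 0 0; 0.024 0 0 0 0 0 0; 0.024 0 0 0 0 0 0")

```text
clock: 9.45
position: [0.5464, 0.0367, 0.1733]
tool_rot: [-3.141, -0.001, 2.912]
force: [0.1, -0.4, 0.0]
grip_width: 0.0004
finger_force: 0.0
```

Emit:
send_rows(plan="0.004 0 0 0 0 0 0; 0.008 0 0 0 0 0 0; 0.012 0 0 0 0 0 0; 0.016 0 0 0 0 0 0; 0.016 0 0 0 0 0 0")

```text
clock: 9.87
position: [0.5307, 0.0405, 0.1733]
tool_rot: [-3.142, -0.001, 2.913]
force: [1.0, -0.1, 0.7]
grip_width: -0.0001
finger_force: 0.0
```

```bash
python3 -c "
from h import *
delta((-.043,-.033,.165))
F=[imaging.grab_frame(n) for n in('scene','side')]
a,b=[f['color'][:,:,::-1] for f in F]
cv2.imwrite('pics/c5.png',np.hstack([cv2.resize(x,(400,400),interpolation=cv2.INTER_CUBIC) for x in(a[130:230,270:370],b[130:230,260:360])]))"
```

```text
clock 9.87 tcp in mixer [-0.0195 -0.0318  0.1733] F [ 1.  -0.1  0.7]
(-0.043, -0.033, 0.165) [ 0.0235 -0.0011  0.0083] [-0.   -0.03  0.08]
```

View pics/c5.png

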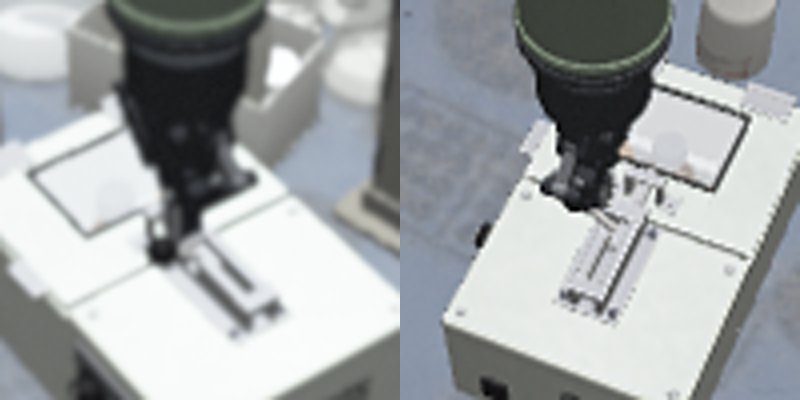

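The knob is well over to the front (scene crop 160,248). Next I rise, go over it, and press it down.

Emit:
send_rows(plan="-0.003 0 -0.012 0 0 0 0; 0 0 -0.025 0 0 0 0; 0.012 0 -0.025 0 0 0 0; 0.024 0 -0.025 0 0 0 0; 0.024 0 -0.025 0 0 0 0; 0.024 0 -0.015 0 0 0 0; 0.024 0 -0.007 0 0 0 0; 0.024 0 0 0 0 0 0; 0.024 0 0.004 0 0 0 0; 0.024 0 0.006 0 0 0 0")

```text
clock: 10.8
position: [0.5079, 0.0455, 0.1661]
tool_rot: [-3.141, -0.001, 2.912]
force: [-0.6, 0.2, 0.8]
grip_width: 0.0004
finger_force: 0.6
```

Emit:
send_rows(plan="0 0 0.001 0 0 0 0; 0 0 0.002 0 0 0 0; 0 0 0.003 0 0 0 0; 0 0 0.003 0 0 0 0")

```text
clock: 11.13
position: [0.5083, 0.0457, 0.1643]
tool_rot: [3.142, 0.0, 2.912]
force: [-0.7, 0.3, 0.3]
grip_width: -0.0002
finger_force: 0.1
```

Emit:
send_rows(plan="0 0 0.001 0 0 0 0; 0 0 0.002 0 0 0 0; 0 0 0.002 0 0 0 0")

```text
clock: 11.38
position: [0.5082, 0.0457, 0.1622]
tool_rot: [-3.142, -0.0, 2.912]
force: [0.1, -0.5, -0.1]
grip_width: -0.0001
finger_force: 0.2
```

Emit:
send_rows(plan="0 0 0.001 0 0 0 0; 0 0 0.0015 0 0 0 0; 0 0 0.0015 0 0 0 0")

```text
clock: 11.63
position: [0.5082, 0.0458, 0.161]
tool_rot: [3.141, 0.0, 2.912]
force: [-3.2, 0.9, 7.8]
grip_width: -0.0005
finger_force: 3.9
```

Firm stop at about 8 N. Retreat and check.

Emit:
send_rows(plan="0 0 -0.01 0 0 0 0; 0 0 -0.03 0 0 0 0; 0 0 -0.06 0 0 0 0; 0 0 -0.09 0 0 0 0; 0.03 0 -0.12 0 0 0 0; 0.06 0.03 -0.14 0 0 0 0; 0.08 0.06 -0.14 0 0 0 0; 0.08 0.09 -0.14 0 0 0 0; 0.08 0.1 -0.14 0 0 0 0; 0.08 0.1 -0.14 0 0 0 0")

```text
clock: 12.47
position: [0.4531, 0.1637, 0.3013]
tool_rot: [3.141, 0.001, 2.916]
force: [-1.4, -0.3, 0.4]
grip_width: 0.0001
finger_force: 0.0
```

```bash
python3 -c "
from h import *
delta()
F=[imaging.grab_frame(n) for n in('scene','side')]
a,b=[f['color'][:,:,::-1] for f in F]
for y in(-.033,-.038): print([proj(f,ORG+RM@np.array([-.042,y,.151])).round(1) for f in F])
for t in(1.0,): print([proj(f,ORG+RM@np.array([-.044*np.sin(t),-.033,.139+.044*np.cos(t)])).round(1) for f in F])
cv2.imwrite('pics/c6.png',np.hstack([cv2.resize(x,(400,400),interpolation=cv2.INTER_CUBIC) for x in(a[130:230,270:370],b[130:230,260:360])]))"
```

```text
clock 12.47 tcp in mixer [-0.1232  0.0705  0.3013] F [-1.4 -0.3  0.4]
[array([[307.8, 197.5]]), array([[300.7, 181.3]])]
[array([[308.9, 198.7]]), array([[300. , 182.6]])]
[array([[309.4, 193.6]]), array([[302.2, 179.6]])]
```

View pics/c6.png

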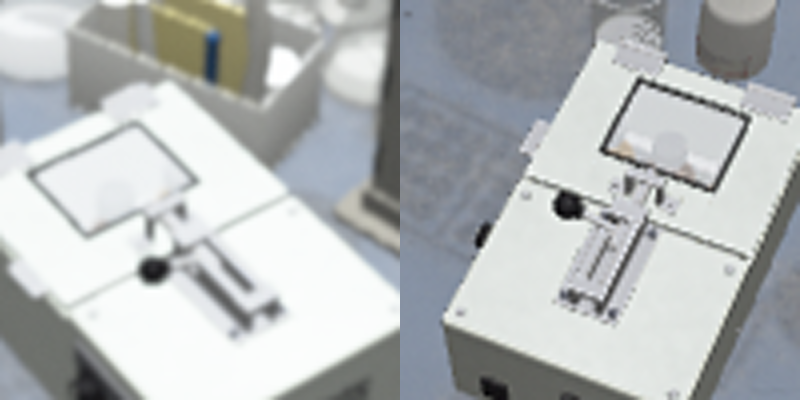

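The knob lies at (308.5,197) in scene and (302,181.5) in side. That matches the notch stop; the lid is shut and the arm is clear.

```bash
python3 -c "
from h import *
print(bot.job_done())"
```

```text
the job is handed in; nothing more can be done
None
```

The mixer is ready to run and the job is handed in: the lid is pressed shut, the bolt is pushed to its end stop through the staple, the handle is down at its stop in the notch, and the arm is clear. The final pictures and contact forces agree with this, but the judge's verdict was not shown.

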